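Hang the dip basket in the washing pan

ROBOT

A 6-joint arm with a two-finger parallel gripper is mounted at the origin on the work surface. World frame = base frame: x ahead of the robot, y to its left, z up, the work surface at z = 0. Lengths are in m, angles in rad, forces in N, time in s.
With the tool pointing down it reaches from about 0.35 to 0.85 m from the base axis. Payload 8.1 kg.
Tool frame: the origin (TCP) lies midway between the tips of the shut fingers; the grasp point (between the pads) lies robot.grasp_offset behind it (robot.grasp_offset is the distance from the TCP to the grasp point, in m); z points along the fingers, y is the direction in which the jaws open and shut (so a half turn about z gives the same grasp; the last joint's range is limited). The gripper opens to 93 mm and grips with 3 to 60 N. Pads are 15 mm wide; open, the fingers measure 128 mm over their backs; the gripper's body (75 mm by 188 mm) begins 65 mm behind the grasp point.
Start: joints at [1.077, 0.13, 1.488, -0, 1.523, -0.085], TCP at [0.238, 0.551, 0.219] pointing down, gripper open.
Joint ranges: [-2.96, 2.96], [-0.89, 2.26], [0.02, 2.5], [-1.34, 4.48], [0, 2.73], [-2.66, 2.66]. Speed limits (rad/s): [2.39, 2.39, 2.79, 3.14, 3.14, 3.14].

INTERFACE

Orientations are given as a rotation vector (axis times angle).
In Python, from plant import robot gives the robot as it stands.
- The arm moves only by the shell command python3 -m handwheel 'ROWS' [OPENING] [FORCE]. ROWS is text: rows parted by semicolons, each of 6 numbers parted by spaces: the shift along the world's x, y, z each as a share of 0.3 m, from -1 to 1, then the turn, a rotation vector about the world's x, y, z each as a share of 45 degrees, from -1 to 1. A call has 1 to 5 rows; each row is the pose to reach, as a shift and turn from the pose commanded when the call began; what a row does not reach only later rows make up. A row lasts 1/10 s, in which the tool goes at most 50 mm and 8.59 degrees, less where a joint would pass 70% of its speed; a pose out of reach is approached as far as the arm can. A call with a number of a shift or a turn outside -1 to 1 is refused whole. A call with a gripper value outside its range is refused whole. OPENING is the closure, from -1 (fully open) to 1 (shut), set as the call begins (- or left out, the last holds). The fingers move at their own pace and stop on an object; FORCE is the grip in N (left out, the last holds). Time passes only in rows, so rows that repeat a pose let the fingers close. It gives the time, the measured TCP pose, the force and the opening at its end, in the units of the state.
- robot.read_state(): the state, without advancing time (a new reading comes with each control period).
- robot.read_camera(name): name is "scene" or "side" or "wrist"; returns (picture, depth): 480x640x3 uint8, red, green, blue; 480x640 float32, m along the optical axis (not along the pixel's ray), 0 where there is no reading.
- robot.camera_model(name): a dict with "camera_matrix" (3x3 intrinsics, pixels), "pose" (4x4, takes a point from camera to world coordinates); the wrist camera has in their place "tool_from_camera" (4x4, takes a point from camera to tool coordinates, whose origin is the TCP and whose axes are the flange's). Camera axes: x right, y down, z forward; pixel columns grow to the right and rows downward; lengths in m; the calibration is good to about 2 mm. The wrist camera is an equidistant fisheye: a pixel r from the principal point sees the ray r / f radians off the axis. A picture is of the moment at which its call begins: read the wrist's pose just before it. camera_model takes no time and is no camera call.
- robot.close_job(): hands the job in, once; it reports no verdict.
Trained networks look in the newest picture that a camera, given by its name, has taken for a name from the list of things; names that differ only in an ending like _2 or _b are one class to them, and where a whole thing is asked for, a point or a joint stands for the part that bears it (a point fixed in the world has none). Each returns a list of dicts, best first, with "conf" (0 to 1); they miss things now and then, are a little off and sometimes report something else, mostly with a low value. They report only what shows in the picture. A call takes as long as a camera call. They do not tell look-alikes from the thing itself.
- robot.look_for(camera, query): "rect" ([centre column, centre row, width, height] in pixels, round what is visible of it).
- robot.silhouettes(camera, query): "pixels" (480x640 bool, what is visible of it) and "rect" ([centre column, centre row, width, height] in pixels, round what is visible of it).
- robot.tip_of(camera, query): "at" ([row, column] in pixels: a listed point, or the origin of a listed thing).
The state is a dict: "t": time; "q": joint angles; "dq": joint speeds; "joint_torque": joint torques, N m; "tool_pos": TCP position; "orientation": TCP orientation; "force": force on the tool from outside, world axes, zero at the start; "wrist_torque": the same for the moment, N m; "opening": finger opening in m.
Only numpy, scipy, OpenCV 4.12 (cv2) and the standard library are available. Lean on these libraries where they do the work, as an engineer would, in place of code of your own. Each camera call takes 0.05 s, during which the arm holds its last target.

TASK

Hook the small dip basket by its bent lip over the near rim of the washing pan, to the right of the sprung stop, so that it hangs fully down inside the pan; then slide it left along the rim until it has pushed the stop's sprung pad about half way in, and let go so that it stays hanging there against the pad. Be gentle: do not force the basket against the pan, do not ram the pad to the end of its travel, and leave everything else where it is.

Things in the scene. Friction and masses are not known exactly. Their poses are not given: they have to be found in the camera images.
- tank: Open parts-washing pan of bare sheet steel, dry and screwed down: 220 (x) x 280 (y) x 120 mm high outside, walls and floor 4 mm thick. Origin: centre of its underside, z up. Its near wall (towards the robot) runs along y, from x = -110 (outer face) to x = -106 mm (inner face). Bail handles stick out 26 mm from its two end walls, 80 mm up.
- near_rim (a point): Middle of the pan's near rim: the flat top of the near wall, halfway along it and at the middle of its 4 mm thickness (pan x = -108, y = 0, z = 120 mm). Axes as the pan's.
- basket: Hook-on dip basket of perforated sheet metal, loose, 0.2 to 0.4 kg. Open box 60 (x) x 80 (y) x 70 mm high, walls 3 mm. Origin: centre of the box's underside, z up. The bent lip is on its -x side. Hung fully down on the near rim its axes are parallel to the pan's and its origin is at x = -74.5 mm (1.5 mm play either way), z = 50 mm in the pan's frame.
- basket_lip (a point): Middle of the top of the channel under the basket's bent lip (basket x = -33.5, y = 0, z = 70 mm). A 3 mm thick bridge, 60 mm wide in y, goes out in -x from the top of the box's wall; at its end a 3 mm flange turns down 18 mm. Channel: 7 mm wide, from the wall's outer face (x = -30) to the flange (x = -37 mm); flange's outer face x = -40 mm.
- basket_handle (a point): Centre of the basket's handle (basket x = y = 0, z = 95 mm): a flat upright bar above the middle of the open box, 54 mm long in x, 12 mm thick in y, 20 mm high, on a thin post at each end. Nothing is higher. 15 mm are free between the box's top and the bar.
- stop: Steel stop clamped on the pan's near rim, towards its +y (left) end; fixed. Origin: on top of the rim, at the middle of the wall's thickness; axes parallel to the pan's. Its block is 18 x 26 mm and 18 mm high above the rim. The robot's fingers need not touch it.
- stop_boss (a point): Boss of the stop, inside the pan (33.5 mm from the wall's middle, 10 mm below the rim). A locked rod leaves it along -y, with a 22 mm rubber pad facing the hung basket's +y side. The pad's face is 45 to 80 mm from here in -y: set differently each time unmeasured: feel or look for it. Sprung: gives 2 mm per N, bottoms at 16 mm (8 N). Friction holds the let-go basket; it may spring back some mm.
- tin: Bystander: open round steel tin, 72 mm across, 80 mm high, loose. Origin: centre of its underside.
- race: Bystander: steel bearing ring, 60 mm across, 16 mm high, lying loose on the tank's floor towards the far wall. Origin: centre of its underside.
- driver: Bystander: screwdriver lying on the table, loose. Origin: underside, near its middle; x along the tool.
- wrench: Bystander: wrench lying on the table, loose. Origin: underside, near its middle; x along the tool.
- aerosol: Bystander: spray can, 58 mm across, 170 mm high, standing loose. Origin: centre of its underside.
- sprayer: Bystander: trigger spray bottle, 80 mm across, 217 mm high, standing loose. Origin: centre of its underside.
- tape: Bystander: roll of tape, 90 mm across, 24 mm high, lying loose. Origin: centre of its underside.
Mind the look-alikes: they are no part of the job. What is shaped like the basket but green is not meant.

How it is judged:
By the outcome, as a careful person would: the job done as asked, in the order asked, and still so for the second after the job is handed in, with the robot touching nothing.
It also fails if it takes over 61 s, if anything falls off the work surface, if the arm or the gripper's body presses on something with over 40 N, if the wrist force passes 120 N, or if a joint passes its speed limit or range.

## Working session

There is one attempt and no reset: what is moved stays moved. The work goes in short steps, Python scripts to look and compute and a shell command to move; the robot and the scene stay as the last step left them, time stands still between calls to the robot, and variables do not carry over. Pictures are saved under pics/ and viewed, and the job is handed in when it is done.

```bash
ls; mkdir -p pics
cat > h.py <<'E'
import numpy as np,cv2
from plant import robot
def save(n,f,rect=None,sc=1):
    im,d=robot.read_camera(n)
    im=im[:,:,::-1].copy()
    if rect: 
        a,b,c,e=rect; im=im[b:e,a:c]
    if sc!=1: im=cv2.resize(im,None,fx=sc,fy=sc,interpolation=cv2.INTER_CUBIC)
    cv2.imwrite('pics/'+f,im); return im,d
def world(n,u,v,d):
    m=robot.camera_model(n);K=np.array(m['camera_matrix']);T=np.array(m['pose'])
    p=np.array([(u-K[0,2])/K[0,0]*d,(v-K[1,2])/K[1,1]*d,d])
    return T[:3,:3]@p+T[:3,3]
def cloud(n,d):
    m=robot.camera_model(n);K=np.array(m['camera_matrix']);T=np.array(m['pose'])
    v,u=np.mgrid[0:480,0:640]
    p=np.stack([(u-K[0,2])/K[0,0]*d,(v-K[1,2])/K[1,1]*d,d],-1)
    w=p@T[:3,:3].T+T[:3,3]; w[d<=0]=np.nan
    return w
E
python3 - <<'E'
from h import *
for n in ('scene','side','wrist'):
    im,d=save(n,n+'0.png'); np.save(n+'0.npy',d); cv2.imwrite(n+'0raw.png',im)
    m=robot.camera_model(n); print(n,{k:np.round(v,3).tolist() for k,v in m.items()} )
s=robot.read_state();print({k:np.round(v,3).tolist() for k,v in s.items()},robot.grasp_offset)
E
```

```text
pics
scene {'camera_matrix': [[456.061, 0.0, 329.561], [0.0, 456.061, 241.013], [0.0, 0.0, 1.0]], 'pose': [[-0.478, 0.755, -0.448, 1.097], [0.878, 0.414, -0.239, 0.307], [0.005, -0.508, -0.861, 1.075], [0.0, 0.0, 0.0, 1.0]]}
side {'camera_matrix': [[571.427, 0.0, 326.031], [0.0, 571.427, 235.985], [0.0, 0.0, 1.0]], 'pose': [[0.875, -0.345, 0.339, 0.106], [-0.484, -0.638, 0.6, -0.725], [0.009, -0.689, -0.725, 1.015], [0.0, 0.0, 0.0, 1.0]]}
wrist {'camera_matrix': [[371.648, 0.0, 320.355], [0.0, 371.648, 234.423], [0.0, 0.0, 1.0]], 'tool_from_camera': [[0.0, -0.971, -0.239, 0.067], [1.0, 0.0, 0.001, -0.001], [-0.001, -0.239, 0.971, -0.166], [0.0, 0.0, 0.0, 1.0]]}
{'t': 0.15, 'q': [1.077, 0.131, 1.489, 0.0, 1.523, -0.085], 'dq': [-0.002, -0.001, -0.003, 0.0, -0.0, 0.0], 'joint_torque': [0.001, -56.048, -49.233, 0.077, 0.03, -0.0], 'tool_pos': [0.238, 0.55, 0.218], 'orientation': [-0.638, -3.076, 0.002], 'force': [0.116, 0.497, -0.204], 'wrist_torque': [-0.004, -0.031, -0.008], 'opening': 0.093} 0.0188
```

View pics/scene0.png

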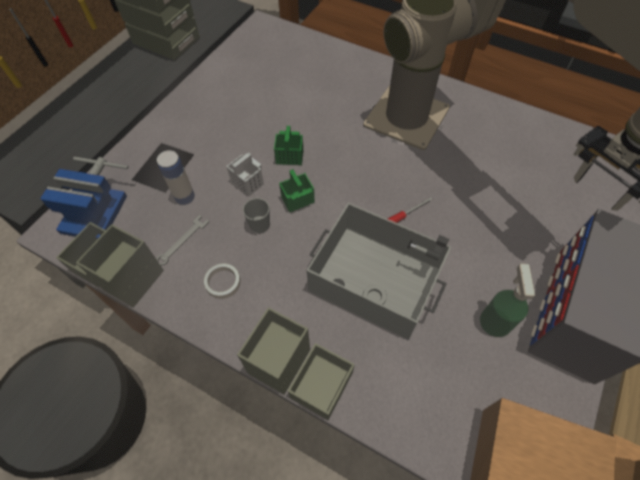

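View pics/side0.png

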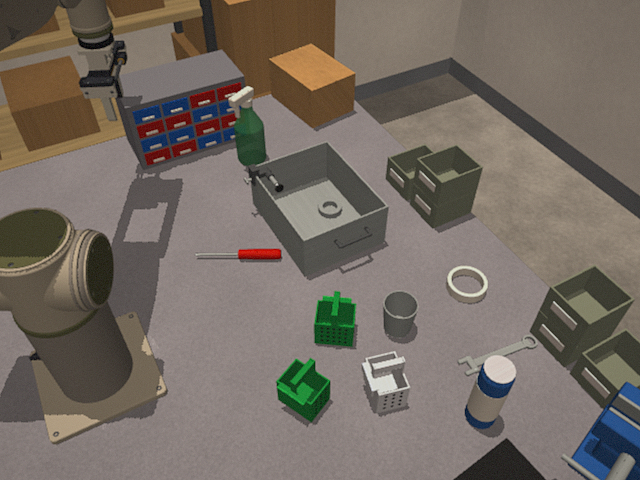

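View pics/wrist0.png

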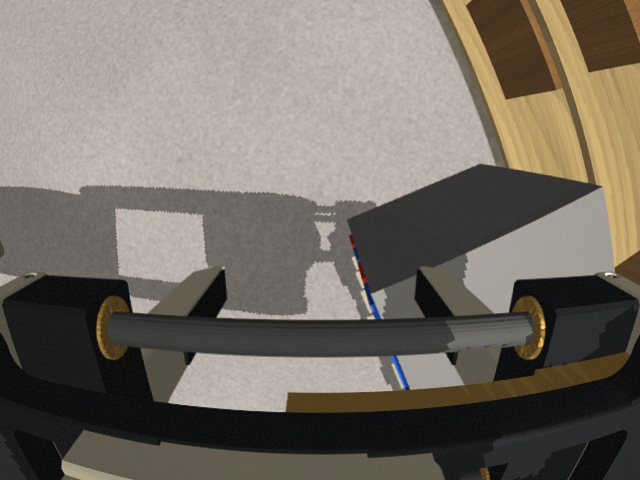

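Three basket shapes show up. In the side view they are white-grey at (386,382), green at (335,318) and green at (304,390). In the scene view they are white at (246,173), green at (289,147) and green at (297,190). The white-grey one is meant, since green is excluded. I'll confirm it in a crop and measure.

Run:
```python
from h import *
a=cv2.imread('side0raw.png')[340:430,330:440]; b=cv2.imread('scene0raw.png')[140:210,205:290]
c=cv2.imread('side0raw.png')[130:280,230:400]; e=cv2.imread('scene0raw.png')[195:330,300:460]
f=lambda x:cv2.resize(x,(390,290),interpolation=cv2.INTER_CUBIC)
cv2.imwrite('pics/crop1.png',np.vstack([np.hstack([f(a),f(b)]),np.hstack([f(c),f(e)])]))
for n in('side','scene'):
    w=cloud(n,np.load(n+'0.npy'))
    # tank region points by height
    if n=='side': R=(slice(130,290),slice(240,400)); Bk=(slice(345,420),slice(355,415))
    else: R=(slice(195,335),slice(300,455)); Bk=(slice(145,200),slice(222,270))
    p=w[R].reshape(-1,3); p=p[np.isfinite(p).all(1)]
    rim=p[(p[:,2]>.112)&(p[:,2]<.128)]
    r=cv2.minAreaRect(rim[:,:2].astype(np.float32)); print(n,'rim',r,len(rim))
    print('z rim', np.median(rim[:,2]))
    p=w[Bk].reshape(-1,3); p=p[np.isfinite(p).all(1)]
    for lo,hi in((.06,.078),(.085,.115),(.03,.12)):
        q=p[(p[:,2]>lo)&(p[:,2]<hi)]
        print(lo,hi,len(q),cv2.minAreaRect(q[:,:2].astype(np.float32)),q[:,2].max(),q.mean(0))
```

```text
side rim ((0.5769249200820923, 0.24456270039081573), (0.23439189791679382, 0.4438525140285492), 2.38895845413208) 1536
z rim 0.11903119385364658
0.06 0.078 625 ((0.47370022535324097, -0.30262914299964905), (0.08277129381895065, 0.07173068821430206), 76.6436996459961) 0.07793994702737406 [ 0.46637668 -0.30413114  0.06999409]
0.085 0.115 361 ((0.4781642556190491, -0.3035546839237213), (0.015972521156072617, 0.061271145939826965), 78.14335632324219) 0.1114374310077394 [ 0.47639991 -0.30572597  0.10139769]
0.03 0.12 1461 ((0.4734511971473694, -0.3028408885002136), (0.08301468938589096, 0.07180973142385483), 77.15156555175781) 0.1114374310077394 [ 0.47181469 -0.30948018  0.07066072]
scene rim ((0.6502680778503418, 0.16833586990833282), (0.35823631286621094, 0.2812170386314392), 1.0236375331878662) 1082
z rim 0.11666277550800747
0.06 0.078 225 ((0.4957124590873718, -0.26354682445526123), (0.1728714555501938, 0.0810474380850792), 63.754974365234375) 0.07790729331829394 [ 0.48171459 -0.29160589  0.06747575]
0.085 0.115 152 ((0.4789976179599762, -0.30374908447265625), (0.018272148445248604, 0.06092645600438118), 79.00885772705078) 0.10737316363534499 [ 0.48104514 -0.30114427  0.09779653]
0.03 0.12 691 ((0.49498608708381653, -0.26199787855148315), (0.1749727576971054, 0.08389362692832947), 63.828941345214844) 0.10737316363534499 [ 0.48413242 -0.29266145  0.06512708]
```

View pics/crop1.png

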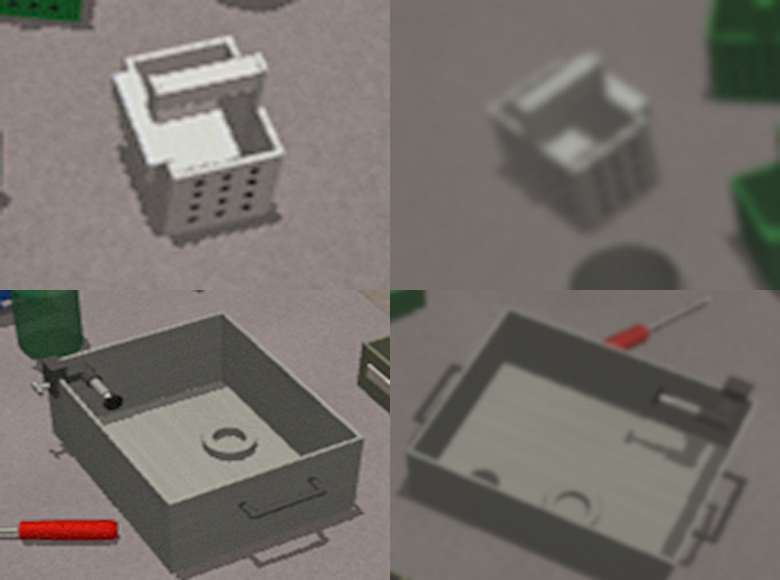

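The crop confirms the white-grey perforated basket. Its lip is on the left in the side view (full image about (363,365)), and the handle bar sits above the box. Next I'll fit the pan, stop and basket more precisely.

Run:
```python
from h import *
S=1500
def td(pts,x0,y0,x1,y1,col,img):
    for x,y,_ in pts:
        if x0<x<x1 and y0<y<y1: img[int((x1-x)*S),int((y1-y)*S)]=col
img=np.zeros((int(.36*S),int(.5*S),3),np.uint8)
for n,c in(('side',(0,255,0)),('scene',(0,0,255))):
    w=cloud(n,np.load(n+'0.npy')).reshape(-1,3); w=w[np.isfinite(w).all(1)]
    q=w[(w[:,2]>.108)&(w[:,2]<.126)]
    td(q,.38,-.1,.74,.4,c,img)
    q=w[(w[:,2]>.128)&(w[:,2]<.15)]
    td(q,.38,-.1,.74,.4,(255,255,0),img)
cv2.imwrite('pics/td.png',img)
for n in('side','scene'):
  for q in('tank','stop','basket'):
    pass
```

```text
(no output)
```

View pics/td.png

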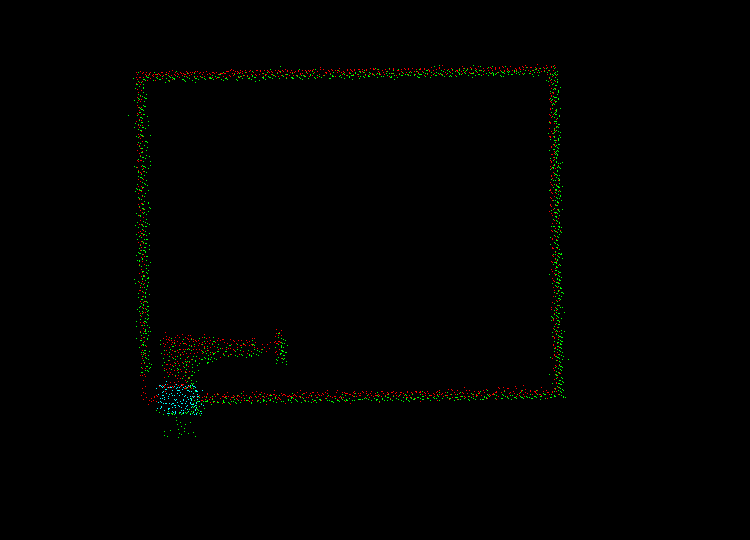

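```bash
cat > fit.py <<'E'
from h import *
from scipy.optimize import least_squares
def outline(n,d,nom,a,yaw0=0,h=(.114,.126),box=(.42,.72,-.02,.33)):
    w=cloud(n,d).reshape(-1,3); w=w[np.isfinite(w).all(1)]
    return w
def rimfit(w):
    q=w[(w[:,2]>.1155)&(w[:,2]<.1245)&(w[:,0]>.43)&(w[:,0]<.72)&(w[:,1]>0)&(w[:,1]<.33)][:,:2]
    def dist(p,q):
        c,s=np.cos(p[2]),np.sin(p[2]); l=(q-p[:2])@np.array([[c,-s],[s,c]])
        ax=np.abs(l)-np.array([.108,.138])
        return np.where((ax>0).any(1)&(ax>0).all(1),np.hypot(*ax.T),np.max(ax,1))
    r=least_squares(dist,[.58,.166,0.0],args=(q,),loss='soft_l1',f_scale=.002)
    return r.x,np.median(np.abs(dist(r.x,q))),len(q)
def loc(w,p):
    c,s=np.cos(p[2]),np.sin(p[2]); return np.c_[(w[:,:2]-p[:2])@np.array([[c,-s],[s,c]]),w[:,2]]
E
python3 - <<'E'
from fit import *
for n in('side','scene'):
    w=cloud(n,np.load(n+'0.npy')).reshape(-1,3); w=w[np.isfinite(w).all(1)]
    p,e,k=rimfit(w); print(n,'pan',np.round(p,4),'deg',np.degrees(p[2]),e,k)
    l=loc(w,p)
    b=l[(l[:,2]>.128)&(l[:,2]<.145)&(abs(l[:,0]+.108)<.03)&(l[:,1]>.05)&(l[:,1]<.14)]; print('block',b.min(0),b.max(0),np.median(b,0))
    b=l[(l[:,2]>.09)&(l[:,2]<.126)&(l[:,0]>-.095)&(l[:,0]<-.05)&(l[:,1]>.0)&(l[:,1]<.12)]
    print('pad',np.percentile(b[:,1],[0,1,5,10]), np.histogram(b[:,1],bins=np.arange(.02,.12,.005))[0])
    print('near wall z',np.median(l[(abs(l[:,0]+.108)<.003)&(abs(l[:,1])<.1)&(l[:,2]>.11)][:,2]))
    # basket
    q=w[(w[:,0]>.42)&(w[:,0]<.53)&(w[:,1]<-.25)&(w[:,1]>-.36)]
    t=q[(q[:,2]>.088)&(q[:,2]<.11)]; r=cv2.minAreaRect(t[:,:2].astype(np.float32)); print('handle',r)
    tt=t[t[:,2]>.1015]; print('handletop',cv2.minAreaRect(tt[:,:2].astype(np.float32)),np.median(tt[:,2]))
    t=q[(q[:,2]>.064)&(q[:,2]<.078)]; print('top',cv2.minAreaRect(t[:,:2].astype(np.float32)))
E
```

```text
side pan [0.5831 0.1662 0.011 ] deg 0.628042529215257 0.0017264902553359718 1105
block [-0.11837002  0.09929923  0.12803832] [-0.099555    0.1308539   0.14273698] [-0.10950406  0.10993906  0.13793117]
pad [0.04316563 0.04374518 0.04532635 0.04618455] [ 0  0  0  0  9 41  5  1  8 11  6  7  8  7 16 20  9 19 17]
near wall z 0.1197252863078655
handle ((0.4781642556190491, -0.3035546839237213), (0.015972521156072617, 0.061271145939826965), 78.14335632324219)
handletop ((0.4782898426055908, -0.3033902645111084), (0.01524297147989273, 0.06132839620113373), 76.14950561523438) 0.10615438332911198
top ((0.47370022535324097, -0.30262914299964905), (0.08277129381895065, 0.07173068821430206), 76.6436996459961)
scene pan [0.5845 0.1676 0.012 ] deg 0.689555378571824 0.0013535788131721627 739
block [-0.11808615  0.10261041  0.12938159] [-0.09740914  0.12792336  0.13871299] [-0.10705897  0.11529516  0.13465312]
pad [0.04539049 0.04580358 0.04810542 0.05042259] [ 0  0  0  0  0 20  6  4  7  9  9 10  8 10 14 15 15 25 23]
near wall z 0.11566339853044993
handle ((0.4789976179599762, -0.30374908447265625), (0.018272148445248604, 0.06092645600438118), 79.00885772705078)
handletop ((0.4793553352355957, -0.3023233413696289), (0.015336539596319199, 0.05909401923418045), 79.00885772705078) 0.10297962637832836
top ((0.4740627110004425, -0.3014356791973114), (0.0850176140666008, 0.07277070730924606), 76.39466857910156)
```

Pan at about (0.584, 0.167) with yaw 0.65°. Stop at pan y ≈ +115 mm, pad face at pan y ≈ +45 mm. Basket handle at about (0.4785, -0.303) with yaw ≈ -12.5° and height 105 mm. These all agree with the given sizes. Now I'll move to the basket.

```bash
python3 -m handwheel '0.1 -0.1 0.15 0 0 0.12; 0.4 -0.65 0.25 0 0 0.24; 0.4 -0.65 0.25 0 0 0.24; 0.4 -0.65 0.25 0 0 0.24; 0.4 -0.65 0.25 0 0 0.24' -0.2 20
python3 -m handwheel '0.2 -0.8 0 0 0 0; 0.2 -0.8 0 0 0 0; 0.2 -0.8 0 0 0 0; 0.2 -0.8 0 0 0 0; 0.2 -0.8 0 0 0 0'
```

```text
t: 0.65
tool_pos: [0.3589, 0.3538, 0.2938]
orientation: [-0.345, -3.123, 0.0]
force: [0.9, 0.4, 0.4]
opening: 0.0581
t: 1.15
tool_pos: [0.4184, 0.1135, 0.2936]
orientation: [0.345, 3.122, 0.0]
force: [0.5, -1.2, 0.1]
opening: 0.0562
```

```bash
python3 -m handwheel '0.1 -0.8 0 0 0 0; 0.1 -0.8 0 0 0 0; 0.1 -0.8 0 0 0 0; 0.1 -0.8 0 0 0 0; 0.1 -0.8 0 0 0 0'; python3 -c "
from h import *
s=robot.read_state();print(s['tool_pos'],s['orientation'],s['q'],s['opening'],s['t'])
R=cv2.Rodrigues(np.array(s['orientation']))[0];print(np.degrees(np.arctan2(R[1,1],R[0,1])))"
```

```text
t: 1.65
tool_pos: [0.4481, -0.127, 0.2935]
orientation: [0.347, 3.122, -0.0]
force: [1.3, 1.1, 0.3]
opening: 0.0556
[ 0.44810145 -0.12702422  0.29349313] [ 3.47130307e-01  3.12230953e+00 -3.44057561e-04] [-3.86214749e-01 -2.57226534e-01  1.72454182e+00 -1.99370728e-04
  1.67417367e+00 -1.73558622e+00] 0.055624983930455334 1.65
77.31211075832988
```

```bash
python3 -m handwheel '0.1 -0.587 -0.2 0 0 0; 0.1 -0.587 -0.3 0 0 0; 0.1 -0.587 -0.4 0 0 0; 0.1 -0.587 -0.4 0 0 0; 0.1 -0.587 -0.4 0 0 0'
python3 - <<'E'
from h import *
s=robot.read_state();print(s['tool_pos'],s['force'])
im,d=save('wrist','w1.png'); np.save('w1.npy',d)
im,d=save('side','s1.png',(250,250,450,450),3)
E
```

```text
t: 2.15
tool_pos: [0.4763, -0.3022, 0.1688]
orientation: [-0.348, -3.117, -0.004]
force: [0.5, 0.5, -0.1]
opening: 0.056
[ 0.47630305 -0.30224189  0.16876832] [ 0.49671381  0.51672449 -0.08489938]
```

View pics/w1.png

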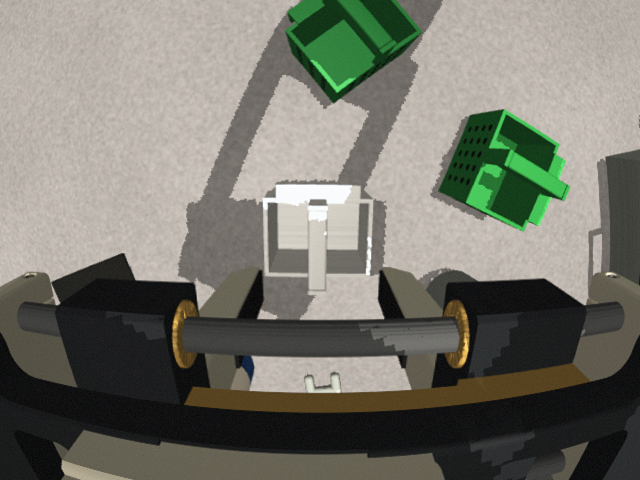

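View pics/s1.png

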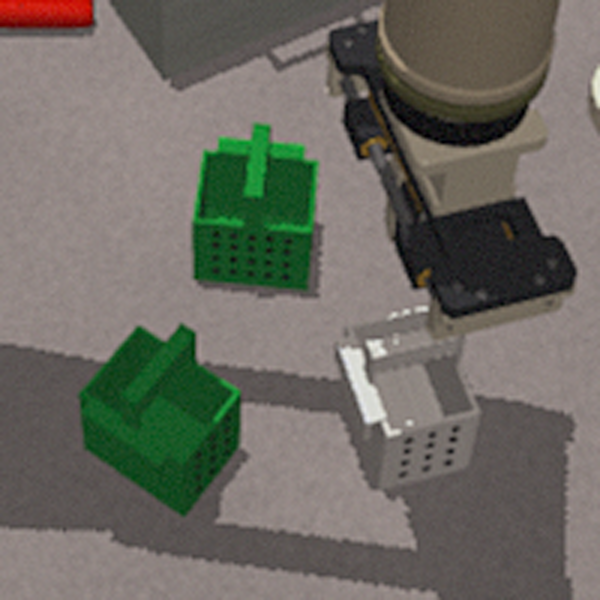

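The wrist view shows the white basket under the gripper: bar from (318,200) to (317,290), square to the jaws and centred, with the lip at the top (318,193). I'll check the bar's position through the fisheye model.

```bash
cat >> h.py <<'E'
def wcloud(d,s):
    m=robot.camera_model('wrist');K=np.array(m['camera_matrix']);T=np.array(m['tool_from_camera'])
    v,u=np.mgrid[0:480,0:640]; x=(u-K[0,2])/K[0,0];y=(v-K[1,2])/K[1,1];r=np.hypot(x,y)+1e-9
    k=np.tan(np.minimum(r,1.5))/r
    p=np.stack([x*k*d,y*k*d,d],-1)@T[:3,:3].T+T[:3,3]
    R=cv2.Rodrigues(np.array(s['orientation'],float))[0]
    w=p@R.T+np.array(s['tool_pos']); w[d<=0]=np.nan
    return p,w
E
python3 - <<'E'
from h import *
s=robot.read_state(); d=np.load('w1.npy'); p,w=wcloud(d,s)
for v,u in((205,318),(230,318),(250,318),(285,317),(235,310),(235,325),(193,300),(193,345)): print(v,u,d[v,u],np.round(p[v,u],4),np.round(w[v,u],4))
q=p[195:295,300:335].reshape(-1,3); ww=w[195:295,300:335].reshape(-1,3); k=(ww[:,2]>.095)&(ww[:,2]<.115)
print(cv2.minAreaRect(q[k][:,:2].astype(np.float32)),ww[k].mean(0))
print(s['tool_pos'],s['orientation'])
E
```

```text
205 318 0.2345121 [ 0.0288 -0.0024  0.0664] [ 0.4475 -0.2969  0.1036]
230 318 0.23637997 [ 0.013  -0.0025  0.0644] [ 0.4629 -0.3004  0.1055]
250 318 0.23913364 [-0.0001 -0.0025  0.064 ] [ 0.4757 -0.3034  0.1058]
285 317 0.24534416 [-0.0245 -0.0032  0.0644] [ 0.4993 -0.3094  0.1053]
235 310 0.23687516 [ 0.0098 -0.0076  0.0642] [ 0.4649 -0.3061  0.1057]
235 325 0.23731911 [0.0097 0.002  0.0646] [ 0.4671 -0.2968  0.1053]
193 300 0.26385996 [ 0.0324 -0.0154  0.0975] [ 0.441  -0.3087  0.0725]
193 345 0.26205394 [0.0327 0.0166 0.0957] [ 0.4478 -0.2774  0.0744]
((-0.0013149864971637726, -0.0031515294685959816), (0.06025773659348488, 0.012183977290987968), 1.5334340333938599) [ 0.47484898 -0.30365009  0.10557891]
[ 0.47647185 -0.30113885  0.16986741] [-0.34865068 -3.11681269 -0.00448811]
```

```bash
python3 -m handwheel '0 -0.003 -0.1 0 0 0; 0 -0.003 -0.2 0 0 0; 0 -0.003 -0.25 0 0 0; 0 -0.003 -0.29 0 0 0; 0 -0.003 -0.29 0 0 0'; python3 -m handwheel '0 0 0 0 0 0; 0 0 0 0 0 0'
```

```text
t: 2.75
tool_pos: [0.4781, -0.3005, 0.0858]
orientation: [-0.344, -3.121, -0.001]
force: [-0.7, -0.4, 0.0]
opening: 0.0562
t: 2.95
tool_pos: [0.4795, -0.302, 0.0884]
orientation: [0.345, 3.12, -0.002]
force: [-0.3, -0.3, 0.5]
opening: 0.0557
```

```bash
python3 -m handwheel '-0.005 -0.003 -0.015 0 0 0; -0.005 -0.003 -0.03 0 0 0; -0.005 -0.003 -0.03 0 0 0'; python3 -m handwheel '0 0 0 0 0 0; 0 0 0 0 0 0;0 0 0 0 0 0;0 0 0 0 0 0; 0 0 0 0 0 0' 1 15;  python3 -m handwheel '0 0 0 0 0 0; 0 0 0 0 0 0' 1 25
python3 -c "
from h import *
for i in range(3): s=robot.read_state(); print(s['tool_pos'],s['opening'],s['force'])
save('wrist','w2.png')"
```

```text
t: 3.25
tool_pos: [0.4765, -0.3021, 0.0769]
orientation: [-0.346, -3.122, -0.001]
force: [0.0, 0.4, -0.1]
opening: 0.056
t: 3.75
tool_pos: [0.4771, -0.3023, 0.0777]
orientation: [0.345, 3.122, -0.0]
force: [-0.2, 0.6, -0.1]
opening: 0.0204
t: 3.95
tool_pos: [0.4768, -0.3022, 0.0774]
orientation: [-0.345, -3.122, -0.0]
force: [0.3, 0.5, -3.2]
opening: 0.0116
[ 0.47681901 -0.30221193  0.07739528] 0.011584714360311294 [ 0.29646085  0.53991477 -3.19114509]
[ 0.47681901 -0.30221193  0.07739528] 0.011584714360311294 [ 0.29646085  0.53991477 -3.19114509]
[ 0.47681901 -0.30221193  0.07739528] 0.011584714360311294 [ 0.29646085  0.53991477 -3.19114509]
```

View pics/w2.png

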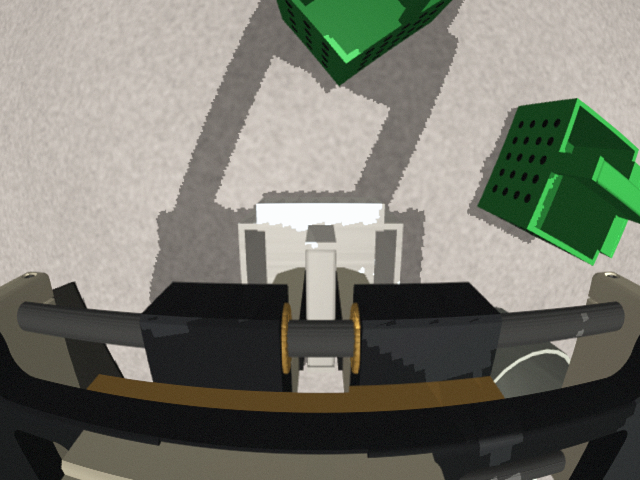

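```bash
python3 -m handwheel '0 0 0.05 0 0 0; 0 0 0.15 0 0 0; 0 0 0.3 0 0 0; 0 0 0.45 0 0 0; 0 0 0.6 0 0 0' 1 30;python3 -m handwheel '0 0 0.1 0 0 0.1; 0 0 0.1 0 0 0.2;0 0 0.1 0 0 0.29; 0 0 0.1 0 0 0.29'
python3 -c "
from h import *
s=robot.read_state(); print(s['tool_pos'],s['opening'],s['force'])
save('wrist','w3.png');save('side','s3.png',(300,150,620,430),2)"
```

```text
t: 4.5
tool_pos: [0.4766, -0.302, 0.2603]
orientation: [0.345, 3.122, -0.0]
force: [0.4, -1.1, -2.1]
opening: 0.0116
t: 4.9
tool_pos: [0.477, -0.3023, 0.2889]
orientation: [-0.014, 3.141, -0.001]
force: [0.2, 0.3, -2.6]
opening: 0.0115
[ 0.4769835  -0.30225303  0.28886464] 0.011513578097190816 [ 0.20767944  0.2936494  -2.58180096]
```

View pics/w3.png

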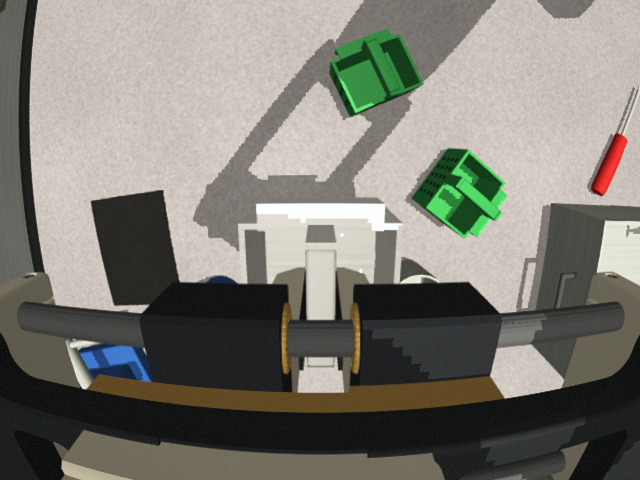

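View pics/s3.png

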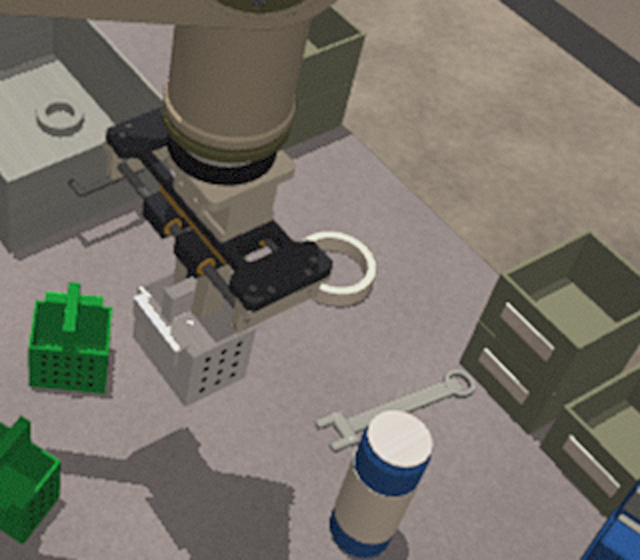

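Run:
```python
from h import *
s=robot.read_state(); im,d=robot.read_camera('wrist'); p,w=wcloud(d,s)
for v in range(198,232,2): print(v,np.round(p[v,300],4),np.round(p[v,345],4), np.round(p[v,318],4))
# lip yaw: front edge for columns
for u in range(262,384,15):
    for v in range(190,230):
        if p[v,u,2]<.05: print(u,v,np.round(p[v,u],4)); break
R=cv2.Rodrigues(np.array(s['orientation'],float))[0];print(np.degrees(np.arctan2(R[1,1],R[0,1])),s['t'])
```

```text
198 [ 0.0401 -0.0111  0.0207] [0.0401 0.0117 0.0209] [ 0.0401 -0.002   0.0208]
200 [ 0.04   -0.0108  0.0142] [0.0401 0.0112 0.0138] [ 0.0402 -0.0019  0.0133]
202 [ 0.04   -0.0104  0.0081] [0.0394 0.0111 0.0117] [ 0.0398 -0.0019  0.0089]
204 [ 0.0397 -0.0102  0.004 ] [0.0396 0.0106 0.0046] [ 0.0395 -0.0019  0.0051]
206 [ 0.0387 -0.0103  0.0045] [0.0386 0.0107 0.0047] [ 0.0387 -0.0019  0.0044]
208 [ 0.0377 -0.0103  0.0044] [0.0378 0.0106 0.004 ] [ 0.0377 -0.0019  0.0043]
210 [ 0.0368 -0.0103  0.0042] [0.0368 0.0107 0.0043] [ 0.0367 -0.0019  0.0048]
212 [ 0.0359 -0.0103  0.0039] [0.0357 0.0107 0.0055] [ 0.0358 -0.0019  0.0047]
214 [ 0.0351 -0.0102  0.0033] [0.035  0.0106 0.0038] [ 0.035  -0.0019  0.004 ]
216 [ 0.034  -0.0103  0.0039] [0.0341 0.0107 0.0039] [ 0.0341 -0.0019  0.0037]
218 [ 0.0329 -0.0104  0.0051] [0.0331 0.0107 0.0041] [ 0.033  -0.0019  0.0043]
220 [ 0.0321 -0.0103  0.0043] [0.0321 0.0107 0.0042] [ 0.0319 -0.0019  0.0053]
222 [ 0.0311 -0.0103  0.0044] [0.0312 0.0107 0.0037] [ 0.0313 -0.0019  0.0034]
224 [ 0.0302 -0.0103  0.0043] [0.0301 0.0108 0.0046] [ 0.0302 -0.0019  0.004 ]
226 [ 0.0291 -0.0104  0.0047] [0.0293 0.0107 0.0039] [ 0.0297 -0.0019  0.002 ]
228 [ 0.0283 -0.0103  0.0038] [0.0284 0.0107 0.0033] [ 0.0299 -0.0019 -0.0032]
230 [ 0.0275 -0.0103  0.0031] [0.027  0.0109 0.0054] [ 0.03   -0.0019 -0.0075]
262 198 [ 0.0401 -0.0307  0.0214]
277 197 [ 0.0403 -0.0231  0.0233]
292 197 [ 0.04   -0.0155  0.0247]
307 197 [ 0.0401 -0.0077  0.0243]
322 197 [0.0401 0.0001 0.0243]
337 197 [0.0398 0.0079 0.0265]
352 197 [0.0401 0.0156 0.0242]
367 197 [0.0401 0.0235 0.0248]
382 202 [0.04   0.0288 0.009 ]
90.30789758398457 5.0
```

The basket sits square in the jaws: flange face at tool x = 40 mm, bridge top at tool z = 4.3 mm, lip centred within 1 mm. That puts the basket origin directly under the TCP, 77.3 mm lower. Now carrying it over the pan.

```bash
python3 -m handwheel '0.05 0.1 0 0 0 0; 0.05 0.24 0 0 0 0; 0.05 0.4 0 0 0 0; 0.05 0.55 0 0 0 0; 0.05 0.7 0 0 0 0'; python3 -m handwheel '0.05 0.16 0 0 0 0; 0.06 0.32 0 0 0 0; 0.06 0.48 0 0 0 0; 0.06 0.62 0 0 0 0.008; 0.06 0.74 0 0 0 0.008';python3 -m handwheel '0 0 -0.06 0 0 0; 0 0 -0.13 0 0 0; 0 0 -0.16 0 0 0; 0 0 -0.16 0 0 0'
python3 - <<'E'
from h import *
s=robot.read_state(); im,d=save('wrist','w4.png'); np.save('w4.npy',d); p,w=wcloud(d,s); print(s['tool_pos'],s['force'],s['t'])
R=cv2.Rodrigues(np.array(s['orientation'],float))[0];print(np.degrees(np.arctan2(R[1,1],R[0,1])))
E
```

```text
t: 5.55
tool_pos: [0.4915, -0.0906, 0.2875]
orientation: [0.009, -3.141, -0.0]
force: [0.7, -0.5, -2.5]
opening: 0.0118
t: 6.05
tool_pos: [0.5094, 0.132, 0.2876]
orientation: [0.021, -3.141, -0.0]
force: [0.8, 0.2, -3.0]
opening: 0.0111
t: 6.45
tool_pos: [0.5088, 0.1294, 0.2378]
orientation: [0.02, -3.138, 0.001]
force: [-0.9, -0.4, -1.8]
opening: 0.0119
[0.50882262 0.12941056 0.23780293] [-0.87959079 -0.44654815 -1.83606725] 6.45
90.73268500789331
```

View pics/w4.png

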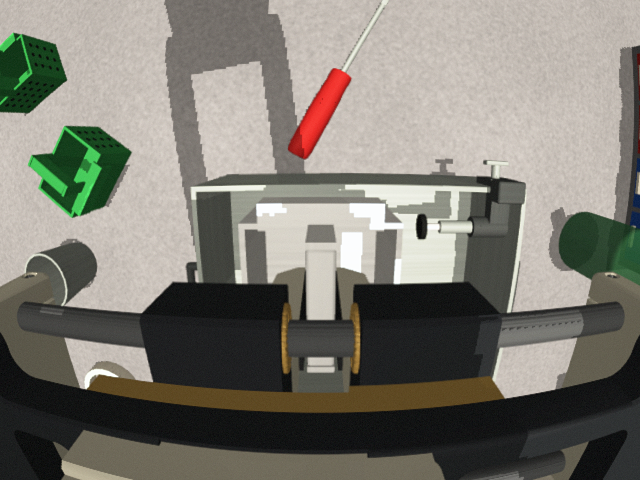

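The wrist view shows the near rim along row ~187 (columns 195–490), the pad at (421,226), the stop at (505,190) and the lip at rows 203–222. I'll measure the rim in the tool frame.

```bash
cat > rim.py <<'E'
from h import *
# project pan rim edges in tool frame by depth: points on near rim
def near(s,d,p,w):
    m=(w[...,2]>.112)&(w[...,2]<.128)&(p[...,0]>.0)&(p[...,0]<.06)&(np.abs(w[...,1]-.155)<.1)&(w[...,0]<.49)
    m&=~((np.abs(p[...,1])<.036)&(p[...,2]<.032))
    q=p[m]; 
    return m,q
E
python3 - <<'E'
from rim import *
s=robot.read_state(); d=np.load('w4.npy'); p,w=wcloud(d,s)
for u in (220,250,280,320,360,400,440):
    print(u,[(v,*np.round(p[v,u]*1e3,1)) for v in range(176,196,1)][::1] if u==320 else '')
m,q=near(s,d,p,w); print(len(q))
for lo in np.arange(-.1,.1,.025):
    k=(q[:,1]>lo)&(q[:,1]<lo+.025)
    if k.sum()>5: print(round(lo,3),k.sum(),np.round(np.percentile(q[k,0],[2,50,98])*1e3,1),np.median(q[k,2]))
# pad
m=(w[...,2]>.095)&(w[...,2]<.125)&(p[...,1]>.045)&(p[...,1]<.13)&(np.abs(p[...,0])<.014)
print('pad y tool',np.percentile(p[m][:,1],[0,1,3,10,50]),m.sum())
E
```

```text
220 
250 
280 
320 [(176, np.float64(36.8), np.float64(-0.9), np.float64(192.1)), (177, np.float64(36.8), np.float64(-0.9), np.float64(180.3)), (178, np.float64(37.0), np.float64(-0.9), np.float64(167.9)), (179, np.float64(37.0), np.float64(-0.9), np.float64(157.6)), (180, np.float64(37.2), np.float64(-0.9), np.float64(146.6)), (181, np.float64(36.3), np.float64(-0.9), np.float64(147.1)), (182, np.float64(36.4), np.float64(-0.9), np.float64(137.7)), (183, np.float64(36.6), np.float64(-0.9), np.float64(127.7)), (184, np.float64(36.7), np.float64(-0.9), np.float64(119.4)), (185, np.float64(36.0), np.float64(-0.9), np.float64(119.0)), (186, np.float64(35.4), np.float64(-0.9), np.float64(117.0)), (187, np.float64(34.4), np.float64(-0.9), np.float64(119.5)), (188, np.float64(33.8), np.float64(-0.9), np.float64(117.7)), (189, np.float64(19.1), np.float64(-0.8), np.float64(233.9)), (190, np.float64(18.0), np.float64(-0.8), np.float64(233.6)), (191, np.float64(17.0), np.float64(-0.8), np.float64(233.2)), (192, np.float64(15.8), np.float64(-0.8), np.float64(233.9)), (193, np.float64(14.7), np.float64(-0.8), np.float64(234.3)), (194, np.float64(13.8), np.float64(-0.8), np.float64(232.9)), (195, np.float64(12.6), np.float64(-0.8), np.float64(233.8))]
360 
400 
440 
1500
-0.075 190 [32.5 35.  37. ] 0.11847281244000629
-0.05 216 [32.4 34.7 36.8] 0.11844633255862827
-0.025 166 [33.7 35.3 36.7] 0.11843666460127505
-0.0 165 [33.7 35.4 36.8] 0.11854184750584676
0.025 193 [33.2 35.5 37.2] 0.11837411845621906
0.05 195 [33.4 35.8 37.4] 0.11832018026919058
0.075 187 [33.3 35.8 37.5] 0.11836394276645332
pad y tool [0.08005784 0.08018682 0.08029706 0.08054369 0.10382118] 936
```

```bash
python3 -m handwheel '-0.005 0 -0.03 0 0 0.005; -0.005 0 -0.06 0 0 0.005; -0.005 0 -0.07 0 0 0.005; -0.005 0 -0.07 0 0 0.005; -0.005 0 -0.07 0 0 0.005'
python3 -m handwheel '0 0 0 0 0 0; 0 0 0 0 0 0'
cat > chk.py <<'E'
from rim import *
s=robot.read_state(); im,d=robot.read_camera('wrist'); p,w=wcloud(d,s); print(s['t'],s['tool_pos'],s['force'])
R=cv2.Rodrigues(np.array(s['orientation'],float))[0];print('yaw',np.degrees(np.arctan2(R[1,1],R[0,1])),'zax',R[:,2])
zr=s['tool_pos'][2]-.12
m=(np.abs(p[...,2]-zr)<.006)&(p[...,0]>.02)&(p[...,0]<.06)&(np.abs(p[...,1])<.1)&(w[...,1]<.255)
m&=~((np.abs(p[...,1])<.042)&(p[...,2]<.035)); q=p[m]
for lo in np.arange(-.1,.1,.025):
    k=(q[:,1]>lo)&(q[:,1]<lo+.025)
    if k.sum()>5: print('rim',round(lo,3),k.sum(),np.round(np.percentile(q[k,0],[2,50,98])*1e3,1),np.round(np.median(q[k,2]),4))
m=(np.abs(p[...,2]-.0043)<.003)&(np.abs(p[...,1])<.029)&(p[...,0]>.031)&(p[...,0]<.06); q=p[m]
for a,b in((-.028,-.01),(-.01,.01),(.01,.028)):
    k=(q[:,1]>a)&(q[:,1]<b); print('lip edge',np.round(np.percentile(q[k,0],[98,100])*1e3,1) if k.any() else None)
m=(w[...,2]>.095)&(w[...,2]<.125)&(p[...,1]>.041)&(p[...,1]<.13)&(np.abs(p[...,0])<.014)
if m.any(): print('pad y tool',np.percentile(p[m][:,1],[0,1,3,10]),m.sum())
E
python3 chk.py
```

```text
t: 7.0
tool_pos: [0.5085, 0.1296, 0.2187]
orientation: [-0.028, 3.141, 0.0]
force: [-0.1, 0.8, -2.3]
opening: 0.0118
t: 7.2
tool_pos: [0.5087, 0.1297, 0.219]
orientation: [-0.028, 3.141, 0.0]
force: [0.3, 0.3, -3.0]
opening: 0.012
7.2 [0.50870505 0.12971504 0.21902674] [ 0.2797652   0.33825219 -2.98223843]
yaw 91.01306239866027 zax [ 6.20379655e-04  9.63662220e-05 -9.99999803e-01]
rim -0.1 205 [33.1 35.4 37.6] 0.0996
rim -0.075 204 [33.1 35.3 37.4] 0.0995
rim -0.05 238 [33.1 35.4 37.6] 0.0995
rim -0.025 242 [33.  35.3 37.3] 0.0995
rim -0.0 240 [33.  35.3 37.3] 0.0996
rim 0.025 238 [33.2 35.5 37.5] 0.0993
rim 0.05 202 [33.2 35.3 37.2] 0.0995
rim 0.075 197 [33.2 35.4 37.4] 0.0994
lip edge [40.  40.1]
lip edge [39.9 40.2]
lip edge [40.  40.2]
pad y tool [0.0793306  0.07961285 0.07972889 0.08011321] 1051
```

```bash
python3 -m handwheel '-0.006 0 0 0 0 0; -0.006 0 -0.05 0 0 0; -0.006 0 -0.1 0 0 0; -0.006 0 -0.15 0 0 0; -0.006 0 -0.19 0 0 0'
python3 -m handwheel '0 0 0 0 0 0; 0 0 0 0 0 0'
python3 chk.py; python3 -c "
from h import *
save('wrist','w5.png')"
```

```text
t: 7.75
tool_pos: [0.506, 0.1295, 0.1592]
orientation: [0.028, -3.14, 0.0]
force: [1.8, 0.1, -2.4]
opening: 0.0118
t: 7.95
tool_pos: [0.5063, 0.1296, 0.1611]
orientation: [0.028, -3.14, 0.0]
force: [0.3, -0.8, -2.9]
opening: 0.0118
7.95 [0.50627648 0.12963076 0.16113352] [ 0.29299972 -0.79429441 -2.85640226]
yaw 91.0128698779175 zax [-1.35664491e-03 -1.86563658e-04 -9.99999062e-01]
rim -0.1 285 [30.9 33.2 35. ] 0.0418
rim -0.075 316 [31.  33.1 34.9] 0.0418
rim -0.05 193 [29.7 32.7 34.7] 0.0417
rim 0.025 230 [29.7 32.6 34.6] 0.0415
rim 0.05 350 [30.5 33.  34.8] 0.0415
rim 0.075 318 [30.4 32.9 34.8] 0.0414
lip edge [39.9 40.1]
lip edge [39.8 40. ]
lip edge [39.9 40.1]
pad y tool [0.07934647 0.07976535 0.08004214 0.08039715] 1531
```

View pics/w5.png

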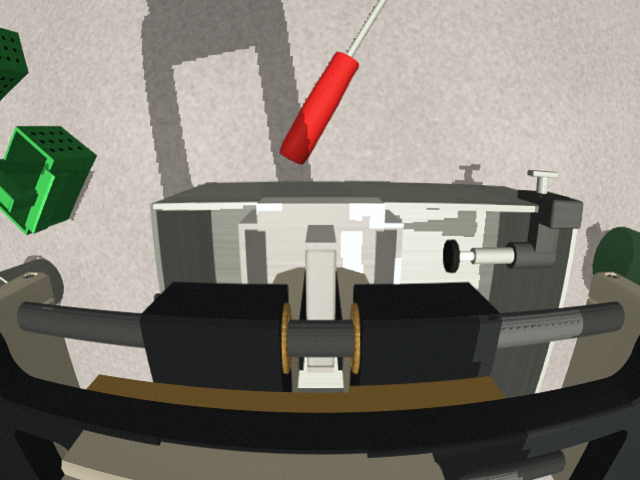

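```bash
python3 -m handwheel '0.002 0 -0.01 0 0 0; 0.002 0 -0.025 0 0 0; 0.002 0 -0.04 0 0 0; 0.002 0 -0.05 0 0 0; 0.002 0 -0.05 0 0 0'
python3 chk.py
```

```text
t: 8.55
tool_pos: [0.5067, 0.1296, 0.1458]
orientation: [0.028, -3.14, 0.0]
force: [0.7, -0.3, -2.9]
opening: 0.0119
8.55 [0.50672798 0.12957602 0.1457637 ] [ 0.67718905 -0.32407182 -2.92777866]
yaw 91.01426279205675 zax [-1.36548488e-03 -2.26946679e-04 -9.99999042e-01]
rim -0.1 346 [31.2 33.6 35.5] 0.0264
rim -0.075 365 [31.5 33.7 35.3] 0.0264
rim -0.05 125 [31.4 33.8 35.4] 0.0263
rim 0.025 129 [31.4 33.7 35.3] 0.0262
rim 0.05 374 [30.8 33.5 35.2] 0.0262
rim 0.075 369 [30.9 33.3 35.3] 0.0262
lip edge [39.9 40.1]
lip edge [39.8 40. ]
lip edge [39.9 40.1]
pad y tool [0.07916922 0.07965127 0.07980473 0.08014955] 1714
```

The rim spans tool x 31.2–35.3 mm inside the 30–37 mm channel, so it is centred. Lowering.

```bash
python3 -m handwheel '0 0 -0.007 0 0 0; 0 0 -0.014 0 0 0; 0 0 -0.02 0 0 0; 0 0 -0.02 0 0 0'; python3 -m handwheel '0 0 -0.008 0 0 0; 0 0 -0.016 0 0 0; 0 0 -0.024 0 0 0; 0 0 -0.024 0 0 0'
python3 -c "
from h import *
s=robot.read_state();print(s['force'],s['wrist_torque'])"
```

```text
t: 9.0
tool_pos: [0.507, 0.1296, 0.1402]
orientation: [0.028, -3.141, 0.0]
force: [-0.2, -0.1, -2.4]
opening: 0.0119
t: 9.4
tool_pos: [0.5069, 0.1296, 0.1329]
orientation: [0.028, -3.141, 0.0]
force: [0.3, 0.4, -3.4]
opening: 0.0118
[ 0.34837541  0.38034443 -3.37360976] [0.03420296 0.00217067 0.02373239]
```

```bash
python3 -m handwheel '0 0 -0.005 0 0 0; 0 0 -0.01 0 0 0; 0 0 -0.01 0 0 0'; python3 -m handwheel '0 0 -0.003 0 0 0; 0 0 -0.006 0 0 0;0 0 -0.006 0 0 0'; python3 -m handwheel '0 0 -0.003 0 0 0; 0 0 -0.003 0 0 0';python3 chk.py
```

```text
t: 9.7
tool_pos: [0.5071, 0.1296, 0.1302]
orientation: [0.028, -3.141, 0.0]
force: [-0.2, 0.3, -2.5]
opening: 0.0117
t: 10.0
tool_pos: [0.5072, 0.1297, 0.1285]
orientation: [0.028, -3.141, 0.0]
force: [0.4, 0.5, -3.0]
opening: 0.0117
t: 10.2
tool_pos: [0.5072, 0.1296, 0.1276]
orientation: [0.028, -3.141, 0.0]
force: [-0.4, -0.7, -3.3]
opening: 0.0117
10.2 [0.50722882 0.12964697 0.12762321] [-0.35479445 -0.67460682 -3.33916492]
yaw 91.01304273965745 zax [-1.25174657e-04 -4.68324044e-05 -9.99999991e-01]
rim -0.1 389 [31.9 34.3 35.9] 0.0083
rim -0.075 459 [32.  34.3 35.9] 0.0082
rim -0.05 170 [31.4 34.  35.7] 0.0083
rim 0.025 168 [31.4 33.9 35.6] 0.008
rim 0.05 467 [31.5 33.9 35.7] 0.0079
rim 0.075 396 [31.4 34.  35.7] 0.008
lip edge [39.9 40.2]
lip edge [39.8 40. ]
lip edge [39.9 40.1]
pad y tool [0.07920008 0.07963981 0.07984145 0.08016408] 1900
```

```bash
for i in 1 2; do python3 -m handwheel '0 0 -0.002 0 0 0; 0 0 -0.002 0 0 0' | grep -E 'pos|force'; done
```

```text
tool_pos: [0.5073, 0.1297, 0.1271]
force: [0.3, 0.3, -3.7]
tool_pos: [0.5074, 0.1297, 0.127]
force: [-1.1, 0.3, 1.7]
```

Seated: Fz rose by about 5 N at TCP z 0.127, as predicted. I'll ease up 0.3 mm and slide left along the rim.

```bash
python3 -m handwheel '0 0 0.001 0 0 0; 0 0 0.001 0 0 0'; python3 -m handwheel '0 0.015 0 0 0 0; 0 0.03 0 0 0 0; 0 0.05 0 0 0 0; -0.001 0.07 0 0 0 0; -0.001 0.09 0 0 0 0';python3 -m handwheel '0 0 0 0 0 0; 0 0 0 0 0 0'; python3 chk.py
```

```text
t: 10.85
tool_pos: [0.5074, 0.1297, 0.127]
orientation: [-0.028, 3.141, 0.0]
force: [-1.0, -1.0, 1.4]
opening: 0.0121
t: 11.35
tool_pos: [0.5071, 0.1573, 0.127]
orientation: [-0.028, 3.141, -0.0]
force: [-0.3, -2.7, 2.8]
opening: 0.0118
t: 11.55
tool_pos: [0.507, 0.1576, 0.127]
orientation: [-0.029, 3.141, 0.002]
force: [-0.0, 1.5, 1.7]
opening: 0.0118
11.55 [0.50702859 0.15755691 0.12698346] [-0.03728058  1.48599865  1.73314575]
yaw 91.05092178615563 zax [ 2.72109538e-04  1.07930555e-03 -9.99999381e-01]
rim -0.1 396 [32.2 34.5 36.3] 0.0075
rim -0.075 465 [32.1 34.4 36.2] 0.0075
rim -0.05 156 [32.  34.4 36. ] 0.0074
rim 0.025 169 [31.6 34.  35.8] 0.0074
rim 0.05 488 [31.6 34.2 36. ] 0.0074
rim 0.075 384 [31.6 34.2 35.9] 0.0074
lip edge [40.  40.2]
lip edge [39.9 40. ]
lip edge [39.9 40.2]
pad y tool [0.05167623 0.05199656 0.05215322 0.05391956] 3375
```

```bash
python3 -m handwheel '0 0.01 0.001 0 0 0; 0 0.02 0.001 0 0 0; 0 0.03 0.001 0 0 0; 0 0.037 0.001 0 0 0;0 0.037 0.001 0 0 0' | grep -E 'pos|force'; for i in 1 2 3; do python3 -m handwheel '0 0.003 0 0 0 0; 0 0.006 0 0 0 0; 0 0.006 0 0 0 0'| grep -E 'pos|force'; done; python3 -c "
from h import *
save('side','s6.png',(240,140,360,250),5);save('wrist','w6.png')"
```

```text
tool_pos: [0.5069, 0.1681, 0.127]
force: [0.2, 0.5, -0.4]
tool_pos: [0.5069, 0.1696, 0.127]
force: [-0.0, -0.3, -0.3]
tool_pos: [0.5069, 0.1715, 0.1271]
force: [-0.2, -0.4, 0.5]
tool_pos: [0.5069, 0.1732, 0.127]
force: [0.5, -1.5, -1.0]
```

View pics/w6.png

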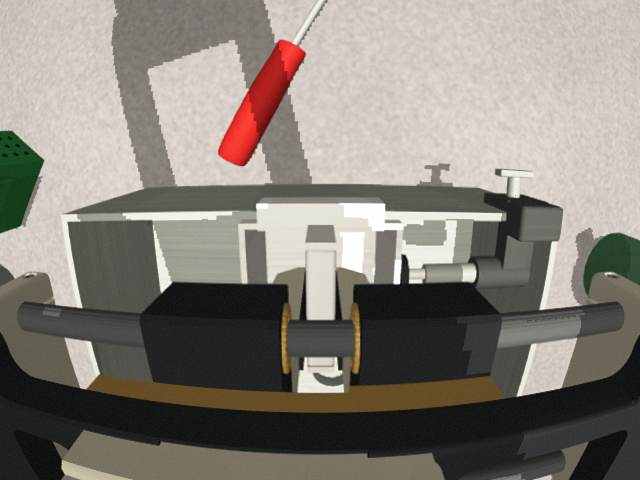

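View pics/s6.png

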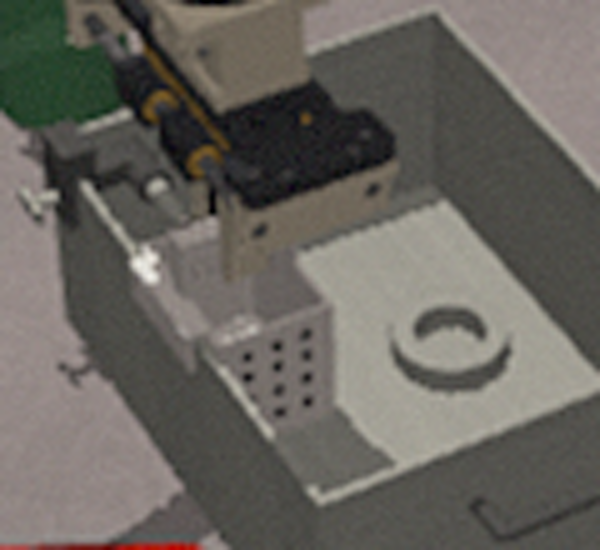

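```bash
cat > fy.py <<'E'
from rim import *
F=[];Y=[];P=[]
for i in range(4):
    im,d=robot.read_camera('wrist'); s=robot.read_state();F.append(s['force']);Y.append(s['tool_pos'])
    p,w=wcloud(d,s)
    m=(w[...,2]>.095)&(w[...,2]<.127)&(p[...,1]>.036)&(p[...,1]<.13)&(p[...,0]>.002)&(p[...,0]<.014)
    yy=w[m][:,1]; h=np.histogram(yy,np.arange(.205,.25,.001))[0]; P.append(h)
print(s['t'],np.mean(F,0).round(2),np.mean(Y,0).round(4)); print(np.sum(P,0))
E
python3 fy.py; for i in 1 2; do python3 -m handwheel '0 0.003 0 0 0 0; 0 0.006 0 0 0 0; 0 0.006 0 0 0 0'>/dev/null; python3 fy.py; done
```

```text
13.3 [-0.54 -1.69 -1.14] [0.5069 0.1732 0.1271]
[  0   0   0  11 706 173 172  98 157 179 180 159  32   0  17  32  25  31
  23  24  24  26 143  89  73  81  77  80  77  89  64  87  75  73  71  79
  65  88  66  65  76  74  69  70  73]
13.8 [-0.31 -2.18 -1.47] [0.5069 0.175  0.1271]
[  0   0   0   0   0 201 532 176 160  96 166 184 171 144   5   1  25  24
  33  24  28  26 145  85  84  81  78  80  85  74  74  84  70  79  73  75
  72  71  80  71  75  72  65  75  65]
14.3 [-0.92 -3.43 -1.8 ] [0.5069 0.1768 0.1271]
[  0   0   0   0   0   0   0 412 336 170 153 114 172 179 172 116   1   5
  28  30  25  27 139  90  73  84  77  85  84  77  77  82  74  74  79  84
  75  69  77  74  76  72  76  66  76]
```

Contact came at TCP y ≈ 0.1706. The slope is 0.48 N/mm, which matches the 2 mm/N spring. Compression is now about 6.3 mm. I'll go to about 9 mm, allowing for spring-back, then release.

```bash
python3 -m handwheel '0 0.003 -0.0005 0 0 0; 0 0.006 -0.001 0 0 0; 0 0.009 -0.001 0 0 0; 0 0.009 -0.001 0 0 0'>/dev/null; python3 fy.py
```

```text
14.9 [-1.45 -4.48  0.16] [0.507  0.1794 0.127 ]
[  0   0   0   0   0   0   0   0   0   0 599 174 180 102 156 186 184 158
  45   0  15  37 118  96  90  80  89  81  85  79  87  74  79  75  82  83
  80  72  81  69  84  78  71  77  74]
```

```bash
python3 -m handwheel '0 0 0 0 0 0; 0 0 0 0 0 0' 1 5; python3 -m handwheel '0 0 0 0 0 0; 0 0 0 0 0 0;0 0 0 0 0 0;0 0 0 0 0 0' 0.4 5; python3 chk.py; python3 fy.py;python3 -c "
from h import *
save('wrist','w7.png')"
```

```text
t: 15.1
tool_pos: [0.5072, 0.1794, 0.127]
orientation: [-0.028, 3.141, -0.0]
force: [-0.2, -4.5, -0.1]
opening: 0.0119
t: 15.5
tool_pos: [0.5072, 0.1801, 0.1271]
orientation: [-0.028, 3.141, 0.002]
force: [0.6, -0.9, -0.0]
opening: 0.0279
15.5 [0.50720896 0.18009999 0.12711117] [ 0.60775949 -0.88005676 -0.01790016]
yaw 91.02945051249951 zax [ 6.50807981e-04  9.86967735e-04 -9.99999301e-01]
rim -0.1 393 [32.7 35.1 36.7] 0.0076
rim -0.075 463 [32.6 35.  36.7] 0.0076
rim -0.05 346 [20.5 29.7 36.4] 0.0078
rim 0.025 164 [32.  34.6 36.3] 0.0075
rim 0.05 495 [32.2 34.7 36.5] 0.0075
rim 0.075 8 [32.5 34.3 36.1] 0.0072
lip edge [39.7 39.8]
lip edge [39.5 39.7]
lip edge [39.5 39.7]
pad y tool [0.04101474 0.04286785 0.04691156 0.05337826] 3967
15.75 [ 0.14 -0.41 -0.05] [0.5071 0.1798 0.127 ]
[  0   0   0   0   0   0   0   0   0   0  70 155  14   7  36  43  35  40
  37  36  36  38 126  91  84  84  81  84  88  79  76  84  87  77  76  80
  77  81  78  69  73  82  79  70  69]
```

View pics/w7.png

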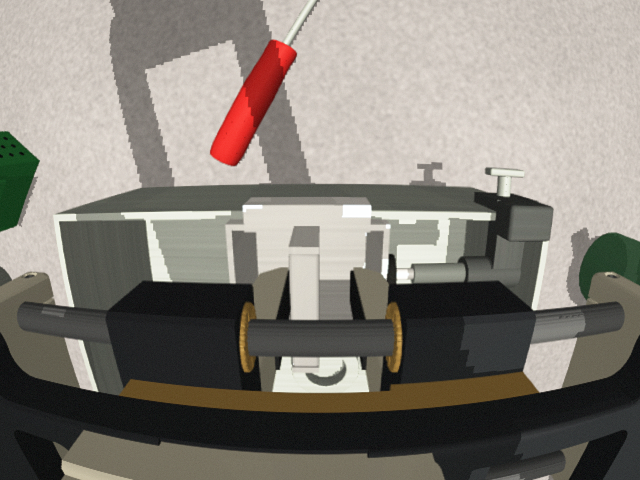

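On release the basket sprang back: the bar moved from column 320 to about 303. I'll measure how much compression is left and whether the bar is leaning on a finger.

```bash
cat > bar.py <<'E'
from rim import *
im,d=robot.read_camera('wrist'); s=robot.read_state();p,w=wcloud(d,s)
m=(w[...,2]>.145)&(w[...,2]<.162)&(np.abs(p[...,1])<.02)&(p[...,0]>.015)&(p[...,0]<.03)
q=p[m]; zt=np.median(q[:,2]); 
r=cv2.minAreaRect(q[:,:2].astype(np.float32)); y=np.percentile(q[:,1],[1,50,99])
print('bar top z',s['tool_pos'][2]-zt,'tool y',y.round(4),'world y centre',(s['tool_pos'][1]+(y[0]+y[2])/2).round(4),r[2])
m=(np.abs(p[...,2]-.0043)<.004)&(p[...,0]>.033)&(p[...,0]<.06)&(np.abs(p[...,1])<.05)&(w[...,0]<s['tool_pos'][0]-.0375)
q=p[m]; print('lip y',np.percentile(q[:,1],[1,99]).round(4),'world',(s['tool_pos'][1]+np.percentile(q[:,1],[1,99]).mean()).round(4),'lip x 98',np.percentile(q[:,0],98))
for a in (-.03,-.015,0,.015):
    k=(q[:,1]>a)&(q[:,1]<a+.012); 
    if k.any(): print(a,np.percentile(q[k,0],99).round(4),np.median(q[k,2]).round(4))
print('open',s['opening'],'F',np.round(s['force'],2),s['tool_pos'])
E
python3 bar.py
```

```text
bar top z 0.15399408602393422 tool y [-0.0131 -0.0072 -0.0014] world y centre 0.1723 88.66667175292969
lip y [-0.0365  0.022 ] world 0.1723 lip x 98 0.039639874916073965
-0.03 0.0397 0.0043
-0.015 0.0396 0.0043
0 0.0396 0.0042
0.015 0.0396 0.004
open 0.02770023219001836 F [ 0.19  0.37 -0.47] [0.50699967 0.17955283 0.12687276]
```

About 2.7 mm of compression is left: the fast release overshot the friction limit. I'll regrasp centred, push back to about 8.5 mm, then release in small steps so it cannot spring back dynamically.

```bash
python3 -m handwheel '0 -0.01 0 0 0 0; 0 -0.021 0 0 0 0;0 -0.021 0 0 0 0'|grep -E 'pos|force'; python3 -m handwheel '0 0 0 0 0 0; 0 0 0 0 0 0;0 0 0 0 0 0;0 0 0 0 0 0' 1 10|grep -E 'pos|force|open'; python3 bar.py; python3 fy.py
```

```text
tool_pos: [0.507, 0.1727, 0.1268]
force: [0.1, 0.4, -0.0]
tool_pos: [0.507, 0.1732, 0.1269]
force: [1.2, -0.5, -0.3]
opening: 0.0118
bar top z 0.15408378718376914 tool y [-0.0068 -0.001   0.0052] world y centre 0.1723 0.5547731518745422
lip y [-0.0297  0.0286] world 0.1726 lip x 98 0.03943703303495682
-0.03 0.0396 0.0042
-0.015 0.0394 0.0041
0 0.0394 0.0042
0.015 0.0394 0.0042
open 0.011727006469460998 F [ 0.26 -0.11  0.07] [0.50698518 0.17314416 0.12683965]
16.8 [ 0.31 -0.75  0.14] [0.507  0.1731 0.1268]
[  0   0   0  36 700 164 179 126 161 187 177 156  22   1  25  29  30  24
  32  24  29  28 150  86  77  88  75  85  72  83  82  76  79  76  73  77
  69  82  70  76  81  64  64  75  69]
```

```bash
python3 -m handwheel '0 0.005 0 0 0 0; 0 0.01 0 0 0 0; 0 0.015 0 0 0 0; 0 0.021 0 0 0 0; 0 0.021 0 0 0 0' 1 15|grep -E 'pos|force'; python3 fy.py; python3 -m handwheel '0 0 0 0 0 0; 0 0 0 0 0 0' 0.735 4 |grep -E 'pos|force|open'; python3 bar.py; python3 -m handwheel '0 0 0 0 0 0; 0 0 0 0 0 0' 0.715 4 |grep -E 'pos|force|open'; python3 bar.py
```

```text
tool_pos: [0.507, 0.1794, 0.1268]
force: [0.6, -4.6, 2.6]
17.5 [ 1.35 -4.78  0.5 ] [0.507  0.1794 0.1269]
[  0   0   0   0   0   0   0   0   0   0 580 172 182 132 157 177 195 165
  43   0  19  31 120  96  92  76  90  86  76  98  70  87  80  80  78  80
  84  75  85  80  68  74  75  78  74]
tool_pos: [0.507, 0.1795, 0.1269]
force: [0.7, -3.4, 1.0]
opening: 0.0124
bar top z 0.15409008886290587 tool y [-0.0069 -0.001   0.0048] world y centre 0.1785 0.6236448287963867
lip y [-0.0298  0.0286] world 0.1789 lip x 98 0.03943613253671886
-0.03 0.0395 0.0043
-0.015 0.0394 0.0042
0 0.0394 0.0042
0.015 0.0394 0.0043
open 0.01230972237017057 F [ 1.46 -4.08 -1.01] [0.50699802 0.17954567 0.12683251]
tool_pos: [0.5069, 0.1797, 0.1268]
force: [0.2, -3.1, 1.1]
opening: 0.013
bar top z 0.154056882351622 tool y [-0.0073 -0.0014  0.0042] world y centre 0.1781 89.87699127197266
lip y [-0.0304  0.028 ] world 0.1785 lip x 98 0.03942696596234685
-0.03 0.0395 0.0042
-0.015 0.0394 0.0042
0 0.0395 0.0041
0.015 0.0394 0.0042
open 0.013314740965397347 F [ 0.59 -2.7   0.89] [0.50694612 0.17970738 0.12683531]
```

```bash
for c in 0.70 0.685; do python3 -m handwheel '0 0 0 0 0 0; 0 0 0 0 0 0; 0 0 0 0 0 0' $c 4 |grep -E 'force|open' ; python3 bar.py | grep -E 'bar|open'; done
```

```text
force: [-0.6, -2.4, -0.4]
opening: 0.0141
bar top z 0.15405805760749705 tool y [-0.0077 -0.0018  0.0038] world y centre 0.1776 0.13629406690597534
open 0.01392940678262145 F [ 1.12 -2.38 -1.14] [0.50694127 0.17955082 0.12681761]
force: [-0.0, -2.5, 0.3]
opening: 0.0145
bar top z 0.15401029217847068 tool y [-0.008  -0.0022  0.0037] world y centre 0.1774 89.98021697998047
open 0.01491734765440037 F [ 1.31 -1.2   0.76] [0.50697169 0.17950341 0.12681343]
```

```bash
for c in 0.67 0.655 0.64; do python3 -m handwheel '0 0 0 0 0 0; 0 0 0 0 0 0; 0 0 0 0 0 0' $c 4 |grep -E 'force|open' ; python3 bar.py | grep -E 'bar|open'; done
```

```text
force: [0.3, -2.5, 0.1]
opening: 0.0153
bar top z 0.15410455465519007 tool y [-0.0082 -0.0025  0.0034] world y centre 0.1771 89.58888244628906
open 0.014887799226360571 F [-0.26 -1.55  0.57] [0.50696977 0.1794971  0.12681042]
force: [0.1, -1.7, 0.8]
opening: 0.0161
bar top z 0.15401673238216002 tool y [-0.0085 -0.0029  0.003 ] world y centre 0.1767 89.99395751953125
open 0.016376429645642253 F [-0.51 -1.63  0.01] [0.50693539 0.17949605 0.12680228]
force: [-0.2, -1.1, -0.5]
opening: 0.0166
bar top z 0.15404368678548502 tool y [-0.0089 -0.003   0.0026] world y centre 0.1763 89.97553253173828
open 0.016820669599550912 F [ 0.57 -2.42 -1.3 ] [0.50696212 0.17949461 0.12682656]
```

```bash
for c in 0.62 0.60 0.58; do python3 -m handwheel '0 0 0 0 0 0; 0 0 0 0 0 0; 0 0 0 0 0 0' $c 4 |grep -E 'force|open' ; python3 bar.py | grep -E 'bar|open'; done; python3 fy.py|head -1
```

```text
force: [0.4, -1.2, -0.1]
opening: 0.0176
bar top z 0.1540569914871348 tool y [-0.0094 -0.0037  0.0022] world y centre 0.1759 89.8703384399414
open 0.017675077118984688 F [-0.61 -1.41 -0.48] [0.50696576 0.1794889  0.12682172]
force: [0.1, -1.2, -0.7]
opening: 0.0184
bar top z 0.15393383321448165 tool y [-0.0101 -0.0041  0.0018] world y centre 0.1753 0.24786515533924103
open 0.018406442027209827 F [ 0.74 -1.39 -0.23] [0.5069455  0.17948912 0.12681965]
force: [-0.2, -1.9, -0.2]
opening: 0.0195
bar top z 0.15400828869228367 tool y [-0.0105 -0.0049  0.001 ] world y centre 0.1747 0.15596652030944824
open 0.019873476702893654 F [ 0.24 -1.06 -0.38] [0.50696088 0.17949521 0.126819  ]
21.0 [-0.05 -1.21 -0.64] [0.507  0.1795 0.1268]
```

In a slow release friction alone holds only about 3 mm. The pad sits 33.5 mm off the rim, so letting the basket take up its small yaw play the way the pad turns it (clockwise) should add holding friction. I'll regrip, turn about 1.7° within the play, push to half way, and release slowly again.

```bash
python3 -m handwheel '0 -0.006 0 0 0 0; 0 -0.0127 0 0 0 0;0 -0.0127 0 0 0 0' 0.58 4|grep -E 'pos|force'; python3 -m handwheel '0 0 0 0 0 0; 0 0 0 0 0 0;0 0 0 0 0 0' 1 12|grep -E 'pos|force|open'; python3 bar.py; python3 -m handwheel '-0.0015 0 0.0005 0 0 -0.01; -0.003 0 0.001 0 0 -0.02;-0.003 0 0.001 0 0 -0.03; -0.003 0 0.001 0 0 -0.038;-0.003 0 0.001 0 0 -0.038'|grep -E 'pos|force|open'; python3 bar.py; python3 -c "
from h import *
s=robot.read_state();print(s['wrist_torque'],s['t'])"
```

```text
tool_pos: [0.507, 0.1755, 0.1269]
force: [-0.8, 0.2, 0.1]
tool_pos: [0.5071, 0.1749, 0.127]
force: [-0.7, -4.9, 2.5]
opening: 0.0123
bar top z 0.154054371343261 tool y [-0.0069 -0.001   0.0052] world y centre 0.174 0.5404605269432068
lip y [-0.03    0.0285] world 0.1742 lip x 98 0.039208716166320885
-0.03 0.0392 0.0043
-0.015 0.0392 0.0044
0 0.0392 0.0043
0.015 0.0393 0.0045
open 0.011577685476491757 F [-1.   -5.69  1.96] [0.50712664 0.17490776 0.12701711]
tool_pos: [0.5065, 0.1753, 0.1273]
force: [2.3, -5.3, 0.9]
opening: 0.0121
bar top z 0.15415893063081515 tool y [-0.0073 -0.0014  0.0045] world y centre 0.1739 88.8449935913086
lip y [-0.0311  0.0275] world 0.1735 lip x 98 0.03938395935155183
-0.03 0.0387 0.0045
-0.015 0.039 0.0045
0 0.0392 0.0046
0.015 0.0395 0.0045
open 0.01187197394774464 F [ 2.28 -5.53  0.74] [0.50651143 0.17528243 0.12729296]
[-0.83004547 -0.43183127  0.20797887] 22.2
```

```bash
python3 -m handwheel '0 0.005 0 0 0 0; 0 0.01 0 0 0 0; 0 0.014 0 0 0 0;0 0.014 0 0 0 0'|grep -E 'pos|force|open'; python3 bar.py; for c in 0.735 0.715 0.70; do python3 -m handwheel '0 0 0 0 0 0; 0 0 0 0 0 0' $c 4 |grep -E 'force|open' ; python3 bar.py | grep -E 'bar|open'; done
```

```text
tool_pos: [0.5065, 0.1794, 0.1274]
force: [1.4, -5.3, 0.7]
opening: 0.012
bar top z 0.15429724817122314 tool y [-0.0072 -0.0014  0.0046] world y centre 0.178 88.81427001953125
lip y [-0.031   0.0275] world 0.1777 lip x 98 0.03944978506618076
-0.03 0.0387 0.0044
-0.015 0.0389 0.0046
0 0.0392 0.0045
0.015 0.0397 0.0047
open 0.012094357653150192 F [ 1.39 -6.5   1.38] [0.50650628 0.17936981 0.12739673]
force: [1.9, -4.7, 0.5]
opening: 0.0124
bar top z 0.15434939006349208 tool y [-0.0073 -0.0014  0.0045] world y centre 0.1781 88.80094909667969
open 0.012555326432879616 F [ 1.17 -5.38  1.31] [0.5064945  0.17950919 0.12739013]
force: [1.4, -3.8, 0.9]
opening: 0.0134
bar top z 0.15433089951053205 tool y [-0.0077 -0.0018  0.0041] world y centre 0.1781 89.69564056396484
open 0.01348605859667237 F [ 2.76 -3.65  1.51] [0.5063958  0.17988704 0.12737976]
force: [1.8, -2.8, 0.7]
opening: 0.0138
bar top z 0.1542285303524127 tool y [-0.008  -0.0022  0.0038] world y centre 0.1779 88.90203094482422
open 0.013990358544036557 F [ 1.46 -2.6   1.08] [0.50604031 0.18003031 0.12714415]
```

```bash
for c in 0.685 0.67 0.655 0.64; do python3 -m handwheel '0 0 0 0 0 0; 0 0 0 0 0 0; 0 0 0 0 0 0' $c 4 |grep -E 'force|open' ; python3 bar.py | grep -E 'bar|open'; done; python3 fy.py|head -1
```

```text
force: [1.1, -0.8, 0.8]
opening: 0.0146
bar top z 0.15417679004295912 tool y [-0.0083 -0.0026  0.0033] world y centre 0.1775 89.18412017822266
open 0.014776170388977133 F [ 0.93 -1.99  0.53] [0.50595299 0.17995579 0.12701036]
force: [1.0, -1.9, -0.7]
opening: 0.0155
bar top z 0.1541290876611035 tool y [-0.0086 -0.0026  0.0029] world y centre 0.177 0.08091121912002563
open 0.01541173047816334 F [ 1.09 -1.03 -0.68] [0.50592262 0.17988496 0.12699536]
force: [0.9, -1.9, 0.2]
opening: 0.016
bar top z 0.15411022614368078 tool y [-0.009  -0.003   0.0026] world y centre 0.1766 89.9422836303711
open 0.016002011577218322 F [ 0.88 -1.35 -1.56] [0.50596164 0.1797743  0.12698117]
force: [0.6, -2.3, -1.0]
opening: 0.0168
bar top z 0.15416907862354495 tool y [-0.0093 -0.0034  0.0025] world y centre 0.1764 88.45899200439453
open 0.01655473626200253 F [ 0.64 -3.18 -1.9 ] [0.50601701 0.17979852 0.1270846 ]
25.0 [ 0.57 -2.64 -0.84] [0.506  0.1798 0.1271]
```

```bash
for c in 0.62 0.60 0.58 0.56; do python3 -m handwheel '0 0 0 0 0 0; 0 0 0 0 0 0' $c 4 |grep -E 'force' ; python3 bar.py | grep -E 'bar|open'; done; python3 fy.py|head -1
```

```text
force: [0.4, -2.1, -2.2]
bar top z 0.15420259145406037 tool y [-0.0101 -0.0038  0.0022] world y centre 0.1759 88.0882568359375
open 0.017919615917871803 F [ 0.   -2.66 -0.95] [0.50603668 0.17985896 0.12711863]
force: [0.1, -2.5, -1.3]
bar top z 0.1541806779582208 tool y [-0.0105 -0.0045  0.0015] world y centre 0.1754 88.64835357666016
open 0.01861343746915652 F [ 0.65 -3.33 -1.66] [0.50607268 0.17989183 0.12711618]
force: [0.5, -1.6, -1.6]
bar top z 0.15423778493254015 tool y [-0.0109 -0.005   0.0006] world y centre 0.1748 88.66954803466797
open 0.019477970720881362 F [ 0.56 -2.1  -1.68] [0.50608838 0.17990224 0.12715505]
force: [-0.7, -2.1, -0.9]
bar top z 0.15407635224936492 tool y [-0.0114 -0.0054  0.0002] world y centre 0.1743 88.07927703857422
open 0.020394043748269603 F [ 0.78 -1.83 -1.36] [0.50609192 0.17990119 0.12714944]
26.2 [ 0.23 -1.7  -1.12] [0.5061 0.1799 0.1272]
```

```bash
for c in 0.53 0.50 0.47; do python3 -m handwheel '0 0 0 0 0 0; 0 0 0 0 0 0' $c 4 |grep -E 'force' ; python3 bar.py ; done; python3 fy.py|head -1
```

```text
force: [0.3, -1.3, 0.5]
bar top z 0.15393739561347075 tool y [-0.0119 -0.0061 -0.0002] world y centre 0.1739 89.14667510986328
lip y [-0.0353  0.0229] world 0.1738 lip x 98 0.0388605186963421
-0.03 0.038 0.0052
-0.015 0.0383 0.0051
0 0.0387 0.0049
0.015 0.0391 0.0046
open 0.021959178076559015 F [ 0.16 -0.34 -0.82] [0.50615165 0.18000451 0.12724799]
force: [-0.0, 0.1, 0.7]
bar top z 0.153925385103311 tool y [-0.0123 -0.0063 -0.0006] world y centre 0.1736 89.46041870117188
lip y [-0.0355  0.0225] world 0.1736 lip x 98 0.03883221317147227
-0.03 0.0379 0.0053
-0.015 0.0382 0.0051
0 0.0386 0.0047
0.015 0.039 0.0046
open 0.023350284414981128 F [ 0.24  0.08 -1.11] [0.50615106 0.18007246 0.12729316]
force: [0.2, -0.2, -1.0]
bar top z 0.15396681974130352 tool y [-0.0122 -0.0062 -0.0006] world y centre 0.1735 88.87318420410156
lip y [-0.0348  0.0224] world 0.1737 lip x 98 0.03885132708386729
-0.03 0.0379 0.0054
-0.015 0.0382 0.0051
0 0.0387 0.0049
0.015 0.039 0.0046
open 0.024832287156692518 F [-0.7   0.32 -0.71] [0.50610464 0.17990209 0.12716502]
27.15 [-0.18  0.17 -0.01] [0.5061 0.1799 0.1271]
```

The slow release worked. The fingers are clear (Fy ≈ 0) and the basket stays with the pad about 4 mm in, after a push to about 8.5–9 mm. That is the friction limit: it slid back quasi-statically to this point. Now I'll open, centre and withdraw straight up.

```bash
python3 -m handwheel '0 -0.008 0 0 0 0; 0 -0.016 0 0 0 0; 0 -0.016 0 0 0 0' 0.2 4 |grep -E 'pos|force|open'; python3 bar.py|grep -E 'bar|lip y'; python3 -m handwheel '0 0 0.03 0 0 0; 0 0 0.08 0 0 0; 0 0 0.15 0 0 0;0 0 0.25 0 0 0; 0 0 0.35 0 0 0' |grep -E 'pos|force|open';python3 -m handwheel '0 0 0.05 0 0 0; -0.1 -0.15 0.2 0 0 0; -0.2 -0.3 0.3 0 0 0;-0.3 -0.45 0.35 0 0 0; -0.3 -0.45 0.35 0 0 0' |grep -E 'pos|force|open'
python3 - <<'E'
from h import *
save('wrist','w9.png');im,d=save('side','s9.png',(220,130,380,270),4);np.save('s9.npy',d);print(robot.read_state()['t'])
im,d=save('scene','c9.png',(290,190,470,340),4);np.save('c9.npy',d)
E
```

```text
tool_pos: [0.5061, 0.1747, 0.1271]
force: [0.4, -0.3, 0.3]
opening: 0.0367
bar top z 0.15395948663205516 tool y [-0.0071 -0.0012  0.0046] world y centre 0.1735 89.28767395019531
lip y [-0.0302  0.0281] world 0.1738 lip x 98 0.03892402371254082
tool_pos: [0.5061, 0.1751, 0.2346]
force: [-0.1, -0.2, 0.1]
opening: 0.0373
tool_pos: [0.4151, 0.0387, 0.3392]
force: [1.6, -0.3, 0.1]
opening: 0.0371
28.6
```

View pics/w9.png

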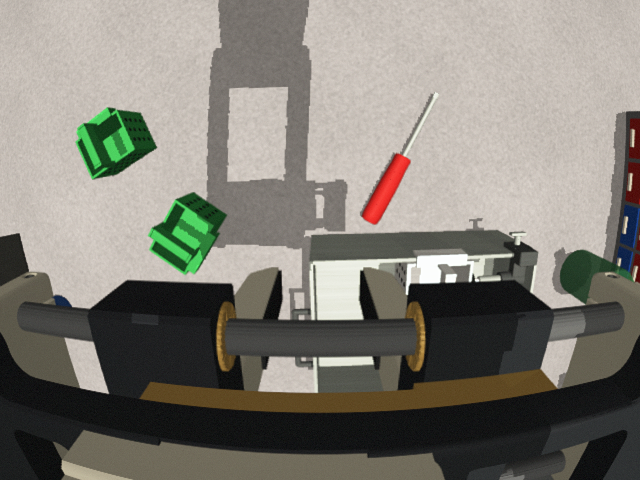

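View pics/s9.png

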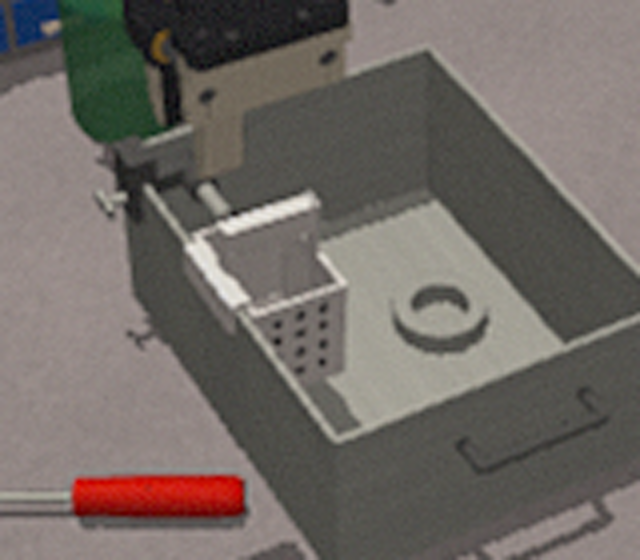

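View pics/c9.png

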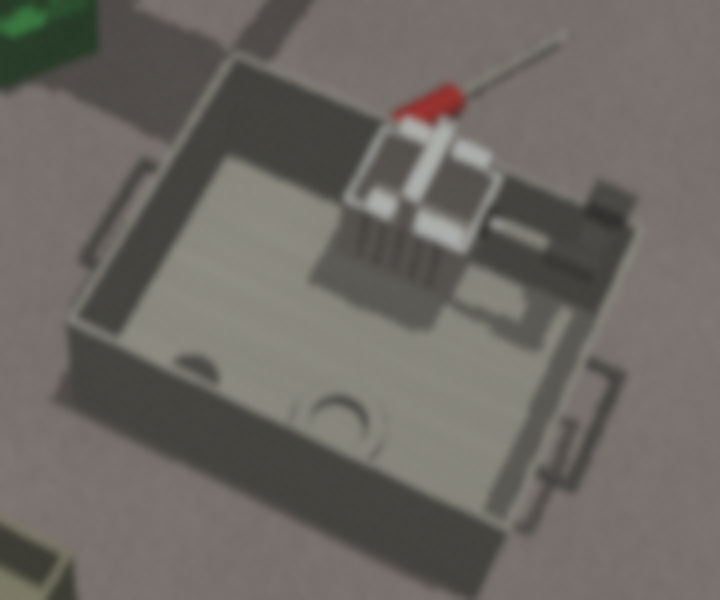

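The side view shows the basket hanging inside the near wall with its lip over the rim (crop (215,280)) and the rod meeting its left side (crop (210,195)). The scene view shows it square to the rim with the pad against it, and the race and driver look undisturbed. One numeric check, then I hand in.

Run:
```python
from fit import *
for n,f in(('side','s9.npy'),('scene','c9.npy')):
    w0=cloud(n,np.load(n+'0.npy')).reshape(-1,3); w0=w0[np.isfinite(w0).all(1)]; pan=rimfit(w0)[0]
    w=cloud(n,np.load(f)).reshape(-1,3); w=w[np.isfinite(w).all(1)]; l=loc(w,pan)
    b=l[(l[:,2]>.140)&(l[:,2]<.162)&(abs(l[:,0]+.0745)<.03)&(abs(l[:,1]-.008)<.03)]
    c=l[(l[:,2]>.114)&(l[:,2]<.129)&(l[:,0]>-.125)&(l[:,0]<-.1105)&(abs(l[:,1]-.008)<.045)]
    print(n,'bar top',np.percentile(b[:,2],90).round(4),cv2.minAreaRect(b[b[:,2]>.148][:,:2].astype(np.float32)),'lip top z',np.median(c[:,2]).round(4),'x',c[:,0].min().round(4),'y',c[:,1].min().round(4),c[:,1].max().round(4))
    d0=np.load(n+'0.npy'); d1=np.load(f); m=(np.abs(d0-d1)>.02).astype(np.uint8)
    k,_,st,ce=cv2.connectedComponentsWithStats(cv2.morphologyEx(m,cv2.MORPH_OPEN,np.ones((3,3)))); print([ (ce[i].astype(int).tolist(),int(st[i,4])) for i in range(1,k) if st[i,4]>25])
s=robot.read_state(); print(s['t'],s['force']); robot.close_job()
```

```text
side bar top 0.1572 ((-0.07462593168020248, 0.009268069639801979), (0.05793347209692001, 0.01972319185733795), 5.188352108001709) lip top z 0.1222 x -0.1144 y -0.0314 0.0514
[([153, 53], 24698), ([29, 179], 4127), ([290, 200], 1085), ([95, 262], 2124), ([39, 311], 3597), ([386, 377], 1571)]
scene bar top 0.1532 ((-0.07343567162752151, 0.009745367802679539), (0.057683587074279785, 0.012178751640021801), 0.0628131777048111) lip top z 0.12 x -0.1147 y -0.0349 0.0487
[([378, 61], 7373), ([475, 35], 4528), ([612, 24], 3040), ([613, 155], 3099), ([245, 172], 830), ([391, 246], 765)]
28.65 [ 0.39387899  0.74093504 -0.38033655]
the job is handed in; nothing more can be done
```

The white-grey basket is hanging fully down on the near rim, right of the stop and against the pad. But the pad is only about a quarter of the way in, not half. I handed the job in at about 28.7 s.

- **Hooking:** I gripped the basket by its handle, lowered the lip over the rim with the channel centred, and seated it at about 5 N. I then slid it left until it met the pad.
- **Pushing the pad:** I pushed it in about 8.5–9 mm of its 16 mm travel, at roughly 4.5–6.5 N, counting some rim friction. It never came near the end of its travel.
- **Letting go:** The first release was too quick, and the basket sprang back to about 2.7 mm of push. I regripped it and pushed to about half way three times in all. The second time I stopped the release part-way. On the third, a slow release, it stayed with the pad about 4–4.5 mm in, which looks like all that friction will hold.
- **Basket position:** With the gripper away, the handle is at pan x of about -74 mm (target -74.5). Its top is at 153–157 mm (nominal 155). The lip is over the rim.
- **Other checks:** The depth comparison showed changes only at the arm, its shadow and the basket's old and new places. The side camera's angle for the handle was off by about 5°. That was a noisy fit; the wrist and scene cameras showed it square.

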